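# Let the keg hoist's ratchet winch back and lock it

### The job

The keg hoist's hand winch on the counter is still wound up: lift its red ratchet pawl up and over so that it rests back, clear of the teeth, then wind the wheel backward (counter-clockwise seen from above) by its black knob until the yellow lug is fully home against the rubber stop, and press it there for a moment, firmly but gently (a push of about 18 N at the knob). Then flip the pawl back down so that it sits in the teeth and locks the wheel. Never force the wheel against the lowered pawl, and leave the things around it where they are.

Things in the scene. Friction and masses are not known exactly. Their poses are not given: they have to be found in the camera images.
- winch: Hand winch bolted to the counter, fixed during the task. Grey square base plate 210 x 210 x 12 mm, blue drum housing (radius 66 mm, up to 58 mm high) in its middle. Origin: centre of the plate's underside, on the counter, on the wheel's vertical axis; z up. The places of the other parts are given in this frame: pawl on the +x side, knob travelling on the -x side.
- wheel_axis (a point): Point on the wheel's vertical axis (turns with the wheel, so only its position is of use), at the top face of the steel wheel disc (radius 73 mm), 70 mm above the counter. Twelve ratchet teeth 8 mm high (tops 78 mm above the counter) stand on the rim from radius 56 to 72 mm; hub cap to 80 mm. A yellow lug 10 mm wide sticks out of the rim from radius 69 to 89 mm, 60 degrees counter-clockwise of the knob.
- wheel (a joint): Angle of the wheel in rad, counted clockwise from home: 0 = lug just touching the rubber stop, positive = still wound up by that much; winding back (counter-clockwise seen from above) brings it down to 0. It stays where it is left; friction needs about 3 N at the knob. While the pawl is down the wheel turns only clockwise.
- knob_grip (a point): Middle of the black knob, an upright round handle of diameter 22 mm and height 46 mm that spins freely on its pin, 50 mm from the wheel's axis. The point is on the knob's axis, 104 mm above the counter; the knob spans 76 to 122 mm. In the winch frame it stands at an angle of 240 degrees minus the wheel angle (from +x, counter-clockwise).
- stop: Fixed stop of the winch: rubber pad on a red post 74 mm high at the wheel's rim, 80 mm from the axis, about 310 degrees counter-clockwise from the winch's +x; it yields under 1 mm. Origin and axes are the winch's. A push of F newtons along the rim at the knob gives about 0.63 x (F - 3) N at the pad, which must see at least 6 N for 0.3 s, never over 13 N: read the force, arms differ in stiffness.
- pawl (a joint): Angle of the pawl in rad: 0 = down, fully seated in a gap between teeth; up to 0.15 while it lies on a tooth's ramp; it clears the teeth above 0.2; past about 1.4 it falls over by its own weight and rests on its back stop at 1.8, clear of the wheel. Weighs 80 g; below 1.4 it falls down again.
- pawl_tab (a point): Grip point on the red pawl's upright tab. With the pawl down the tab is a plate 14 mm thick along the winch's x, 18 mm along y, rising from 95 to 131 mm above the counter (pawl arm below it 12 mm wide); the point lies 118 mm above the counter, 46 mm in the winch's -y direction from the pivot and 28 mm above it. Moves with the pawl.
- pawl_pivot (a point): Centre of the pawl's pivot pin, in the winch frame at x 62, y 58, z 90 mm; the pin lies along the winch's x. The pawl's arm reaches 62 mm from it in -y when down; lifting swings the arm up and over towards +y. The pivot's bracket has two cheeks up to 100 mm above the counter, 26 mm wide over all, from y 54 to 89 mm.
- glass_a: Drinking glass, 74 mm wide, 125 mm high, standing beside the winch; bystander. Origin: centre of its foot.
- glass_b: Drinking glass like the other one; bystander. Origin: centre of its foot.
- spanner: Steel spanner 170 mm long lying beside the winch; bystander. Origin: under its middle.
- keg_cap: Yellow plastic keg cap, 64 mm wide, 14 mm high; bystander. Origin: centre of its underside.
- syrup: Amber syrup bottle, 68 mm wide, 200 mm high; bystander. Origin: centre of its foot.
- calculator: Pale blue desk calculator 150 x 100 x 20 mm; bystander. Origin: centre of its underside.
- gas_key: Gas bottle key, green bar 114 mm long with a brass socket; bystander. Origin: under its middle.

How it is judged:
By the outcome, as a careful person would: the job done as asked, in the order asked, and still so for the second after the job is handed in, with the robot touching nothing.
It also fails if it takes over 72 s, if anything falls off the work surface, if the arm or the gripper's body presses on something with over 40 N, if the wrist force passes 120 N, or if a joint passes its speed limit or range.

### The arm

A 6-joint arm with a two-finger parallel gripper is mounted at the origin on the work surface. World frame = base frame: x ahead of the robot, y to its left, z up, the work surface at z = 0. Lengths are in mm, angles in rad, forces in N, time in s.
With the tool pointing down it reaches from about 350 to 975 mm from the base axis. Payload 7.1 kg.
Tool frame: the origin (TCP) lies between the finger pads; the fingertips stand 14 mm ahead of it and the grasp point (between the pads) lies 5 mm behind it; z points along the fingers, y is the direction in which the jaws open and shut (so a half turn about z gives the same grasp; the last joint's range is limited). The gripper opens to 88 mm and grips with 3 to 60 N. Pads are 20 mm wide; open, the fingers measure 115 mm over their backs; the gripper's body (75 mm by 178 mm) begins 61 mm behind the grasp point.
Start: joints at [1.294, 0.423, 1.63, -0, 1.089, -0.019], TCP at [159.315, 604.337, 236.675] pointing down, gripper open.
Joint ranges: [-3, 3], [-0.9, 2.11], [0.09, 2.58], [-1.31, 4.45], [0.11, 2.69], [-2.54, 2.54]. Speed limits (rad/s): [2.39, 2.39, 3.01, 3.14, 3.14, 3.14].

### API

Orientations are given as a rotation vector (axis times angle).
In Python, from workcell import get_obs, get_image, calibration, close_job, regions_of, place_of gives the robot as it stands.
- The arm moves only by the tool move_arm, never from a script. Its argument "deltas" is a list of rows, each a list of 5 numbers: the closure in counts, from 0 (fully open) to 255 (shut), then the shift along the tool's x, y, z in m, then the turn about the tool's z in rad. In form: [[grip, x, y, z, roll], ...]. A call has 1 to 5 rows; each row is the pose to reach, as a shift and turn from the pose commanded when the call began, along the tool's axes at that moment; what a row does not reach only later rows make up. A row lasts 1/12 s, in which the tool goes at most 41.7 mm and 7.16 degrees, less where a joint would pass 70% of its speed; a pose out of reach is approached as far as the arm can. A call with a gripper value outside its range is refused whole. The fingers move at their own pace and stop on an object; the grip force is fixed at half the most. Time passes only in rows, so rows that repeat a pose let the fingers close. It gives the time, the measured TCP pose, the force and the opening at its end, in the units of the state.
- get_obs(): the state, without advancing time (a new reading comes with each control period).
- get_image(name): name is "scene" or "top" or "wrist"; returns the picture (400x640x3 uint8, blue, green, red); there is no depth.
- calibration(name): a dict with "intrinsics" (3x3 intrinsics, pixels), "world_to_cam" (4x4, takes a point from world to camera coordinates); the wrist camera has in their place "hand_eye" (4x4, takes a point from camera to tool coordinates, whose origin is the TCP and whose axes are the flange's). Camera axes: x right, y down, z forward; pixel columns grow to the right and rows downward; lengths in mm; the calibration is good to about 2 mm. The wrist camera is an equidistant fisheye: a pixel r from the principal point sees the ray r / f radians off the axis. A picture is of the moment at which its call begins: read the wrist's pose just before it. calibration takes no time and is no camera call.
- close_job(): hands the job in, once; it reports no verdict.
Trained networks look in the newest picture that a camera, given by its name, has taken for a name from the list of things; names that differ only in an ending like _2 or _b are one class to them, and where a whole thing is asked for, a point or a joint stands for the part that bears it (a point fixed in the world has none). Each returns a list of dicts, best first, with "conf" (0 to 1); they miss things now and then, are a little off and sometimes report something else, mostly with a low value. They report only what shows in the picture. A call takes as long as a camera call.
- regions_of(camera, name): "region" (400x640 bool, what is visible of it).
- place_of(camera, name): "location" ([x, y, z] in mm, in world coordinates, good to about 4 mm: a listed point, or the origin of a listed thing).
The state is a dict: "t": time; "qpos": joint angles; "qvel": joint speeds; "joint_torque": joint torques, N m; "ee_pos": TCP position; "orientation": TCP orientation; "ft_force": force on the tool from outside, world axes, zero at the start; "moment": the same for the moment, N m; "width": finger opening in mm.
Only numpy, scipy, OpenCV 4.12 (cv2) and the standard library are available. Lean on these libraries where they do the work, as an engineer would, in place of code of your own. Each camera call takes 0.05 s, during which the arm holds its last target.

## Working session

There is one attempt and no reset: what is moved stays moved. The work goes in short steps, Python scripts to look and compute and a tool call to move; the robot and the scene stay as the last step left them, time stands still between calls to the robot, and variables do not carry over. Pictures are saved under pics/ and viewed, and the job is handed in when it is done.

Besides the shell and the picture viewer there is one more tool, called by a JSON object that holds its "fn" and its "kwargs". move_arm: Moves the arm, as the interface text tells. Its arguments: {"type":"object","properties":{"deltas":{"type":"array","items":{"type":"array","items":{"type":"number"}}}},"required":["deltas"]}

```bash
mkdir -p pics; ls; python3 - <<'E'
from workcell import *
import cv2,numpy as np
o=get_obs(); print({k:np.round(v,3) for k,v in o.items()})
for c in("top","scene","wrist"):
    im=get_image(c); cv2.imwrite(f"pics/{c}0.png",im)
    cal=calibration(c); print(c,{k:np.round(v,3).tolist() for k,v in cal.items()})
for c in("top","scene"):
  for n in("winch","wheel_axis","knob_grip","stop","pawl_tab","pawl_pivot","glass_a","syrup","spanner","keg_cap","calculator","gas_key"):
    r=place_of(c,n); print(c,n,[(round(d['conf'],2),np.round(d['location']).tolist()) for d in r[:3]])
print(get_obs()['t'])
E
```

```text
pics
{'t': np.float64(0.0), 'qpos': array([ 1.294,  0.424,  1.631, -0.   ,  1.089, -0.019]), 'qvel': array([ 0.001, -0.001, -0.001, -0.   , -0.002,  0.001]), 'joint_torque': array([ 0.0000e+00, -5.4464e+01, -2.7366e+01,  6.4000e-02,  2.3000e-02,
       -0.0000e+00]), 'ee_pos': array([159.191, 603.826, 235.91 ]), 'orientation': array([-4.040e-01, -3.115e+00,  2.000e-03]), 'ft_force': array([ 0.969,  0.353, -0.384]), 'moment': array([ 0.035, -0.005, -0.047]), 'width': np.float64(87.636)}
top {'intrinsics': [[472.204, 0.0, 314.553], [0.0, 472.204, 192.293], [0.0, 0.0, 1.0]], 'world_to_cam': [[0.019, -1.0, 0.015, -33.803], [-0.996, -0.02, -0.091, 555.554], [0.091, -0.013, -0.996, 1527.344], [0.0, 0.0, 0.0, 1.0]]}
scene {'intrinsics': [[493.21, 0.0, 322.004], [0.0, 493.21, 198.106], [0.0, 0.0, 1.0]], 'world_to_cam': [[0.049, 0.999, -0.005, -10.204], [0.589, -0.033, -0.807, -220.032], [-0.807, 0.037, -0.59, 1735.354], [0.0, 0.0, 0.0, 1.0]]}
wrist {'intrinsics': [[309.707, 0.0, 317.854], [0.0, 309.707, 202.239], [0.0, 0.0, 1.0]], 'hand_eye': [[0.0, -0.957, -0.289, 80.63], [1.0, 0.0, 0.001, 
[... 498 characters left out ...]
12.0, -2.0])]
top keg_cap [(0.73, [357.0, -381.0, 5.0])]
top calculator [(0.58, [352.0, -382.0, 0.0])]
top gas_key [(0.48, [647.0, -411.0, -0.0])]
scene winch []
scene wheel_axis [(0.67, [523.0, -49.0, 72.0])]
scene knob_grip [(0.44, [498.0, -6.0, 108.0])]
scene stop []
scene pawl_tab [(0.81, [586.0, -62.0, 122.0])]
scene pawl_pivot [(0.67, [603.0, -18.0, 88.0])]
scene glass_a [(0.75, [453.0, -197.0, 0.0]), (0.7, [681.0, 358.0, 0.0])]
scene syrup [(0.97, [395.0, 418.0, -1.0])]
scene spanner [(0.81, [561.0, 113.0, -2.0]), (0.49, [679.0, 361.0, 2.0])]
scene keg_cap [(0.81, [647.0, -174.0, -0.0])]
scene calculator [(0.65, [352.0, -386.0, -1.0])]
scene gas_key [(0.73, [652.0, -410.0, 2.0])]
1.35
```

View pics/top0.png

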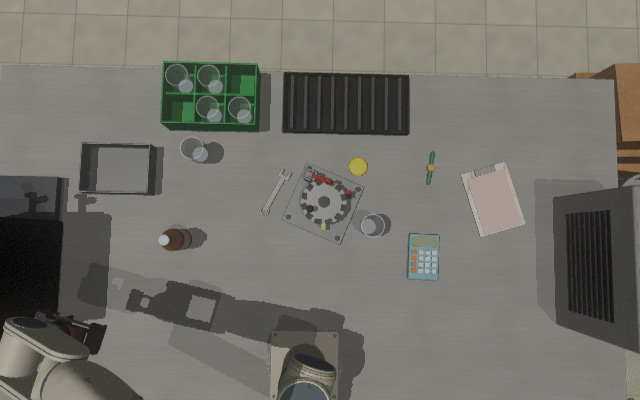

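View pics/scene0.png

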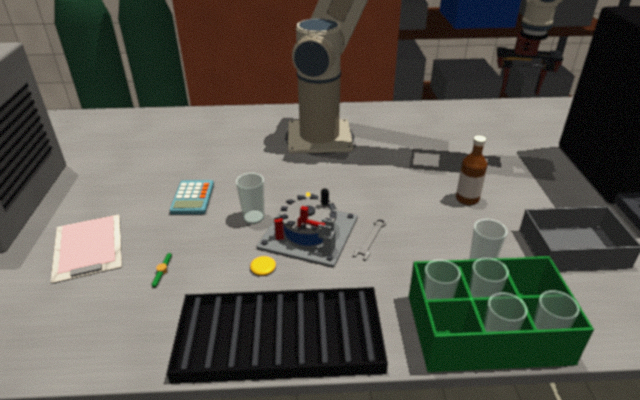

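The winch is near (525,-50), with glass_a beside it at top-image pixel (372,225). The knob is at about (310,208) and the yellow lug at about (323,226). I'll fit the winch frame first, then work out the approach.

```bash
cat > h.py <<'E'
from workcell import *
import cv2,numpy as np
from scipy.spatial.transform import Rotation as R
from scipy.optimize import least_squares
PTS={"winch":(0,0,0),"wheel_axis":(0,0,70),"pawl_tab":(62,12,118),"pawl_pivot":(62,58,90)}
def to_tool(target,yaw_deg,o=None):
    o=o or get_obs(); M=R.from_rotvec(o['orientation']).as_matrix()
    d=M.T@(np.array(target)-o['ee_pos'])/1000
    a=np.degrees(np.arctan2(M[1,1],M[0,1])); da=(yaw_deg-a+180)%360-180
    return np.round(d,4),round(-np.radians(da),3)
def W(p,w):  # winch->world ; w=(x,y,yawdeg)
    c,s=np.cos(np.radians(w[2])),np.sin(np.radians(w[2])); p=np.array(p,float)
    return np.array([w[0]+c*p[0]-s*p[1],w[1]+s*p[0]+c*p[1],p[2]])
def Winv(p,w):
    c,s=np.cos(np.radians(w[2])),np.sin(np.radians(w[2])); x,y=p[0]-w[0],p[1]-w[1]
    return np.array([c*x+s*y,-s*x+c*y,p[2]])
def fit(obs):
    f=lambda w:np.concatenate([(W(PTS[n],w)-np.array(l))[:2] for n,l in obs])
    return least_squares(f,[525,-50,-21],loss='soft_l1',f_scale=3).x
def tabpt(th,piv=(62,58,90)):
    return np.array([piv[0],piv[1]-46*np.cos(th)+28*np.sin(th),piv[2]+46*np.sin(th)+28*np.cos(th)])
def show(o=None):
    o=o or get_obs(); M=R.from_rotvec(o['orientation']).as_matrix()
    print('t',round(float(o['t']),2),'pos',np.round(o['ee_pos'],1),'yaw',round(np.degrees(np.arctan2(M[1,1],M[0,1])),1),'F',np.round(o['ft_force'],1),'w',round(float(o['width']),1))
E
python3 - <<'E'
from h import *
obs=[("winch",(525,-50)),("wheel_axis",(528,-50)),("pawl_tab",(586,-63)),("pawl_pivot",(601,-19)),("wheel_axis",(523,-49)),("pawl_tab",(586,-62)),("pawl_pivot",(603,-18))]
obs=[(n,l+(0,)) for n,l in obs]
w=fit(obs);print(w)
for k in [(506,1,0),(498,-6,0)]:
    q=Winv(k,w);print(q,np.hypot(q[0],q[1]),np.degrees(np.arctan2(q[1],q[0])))
show(); t=W((62,12,270),w);print(t,to_tool(t,w[2]))
E
```

```text
[524.11656808 -50.01801889 -21.53947281]
[-35.58225916  40.80381261   0.        ] 54.139156721056096 131.08949268495755
[-40.45358305  31.35552158   0.        ] 51.18262513143686 142.22078109040606
t 1.35 pos [159.3 604.3 236.6] yaw 75.2 F [0.  0.8 0.3] w 88.1
[586.19249458 -61.61885288 270.        ] (array([-0.5826, -0.5351, -0.0333]), np.float64(1.689))
```

{"fn": "move_arm", "kwargs": {"deltas": [[0,-0.02,-0.02,-0.03,0.12],[0,-0.05,-0.045,-0.04,0.24],[0,-0.08,-0.072,-0.04,0.36],[0,-0.11,-0.1,-0.04,0.48],[0,-0.14,-0.127,-0.04,0.6]]}}

```text
t: 1.77
ee_pos: [262.9, 444.3, 277.0]
orientation: [1.314, 2.853, 0.001]
ft_force: [0.4, 1.5, 0.4]
width: 88.1
```

```bash
python3 -c "
from h import *
show();print(to_tool((586,-62,270),-21.5))"
```

```text
t 1.77 pos [262.9 444.3 277. ] yaw 40.6 F [0.4 1.5 0.4] w 88.1
(array([-0.5948, -0.0837,  0.0069]), np.float64(1.083))
```

{"fn": "move_arm", "kwargs": {"deltas": [[0,-0.04,-0.0055,0,0.12],[0,-0.08,-0.011,0,0.24],[0,-0.12,-0.0165,0,0.36],[0,-0.16,-0.022,0,0.48],[0,-0.2,-0.028,0,0.6]]}}

```text
t: 2.18
ee_pos: [372.7, 274.6, 277.0]
orientation: [2.099, 2.337, 0.001]
ft_force: [0.1, 0.4, -0.5]
width: 87.6
```

```bash
python3 -c "
from h import *
show();print(to_tool((586,-62,270),-21.5))"
```

```text
t 2.18 pos [372.7 274.6 277. ] yaw 6.2 F [ 0.1  0.4 -0.5] w 87.6
(array([-0.3575,  0.176 ,  0.007 ]), np.float64(0.483))
```

{"fn": "move_arm", "kwargs": {"deltas": [[0,-0.036,0.018,0,0.12],[0,-0.072,0.036,0,0.24],[0,-0.108,0.054,0,0.36],[0,-0.144,0.072,0,0.483],[0,-0.18,0.09,0,0.483]]}}

```text
t: 2.6
ee_pos: [482.5, 105.6, 277.0]
orientation: [2.598, 1.766, 0.001]
ft_force: [-0.5, 0.8, -0.3]
width: 87.5
```

```bash
python3 -c "
from h import *
show();print(to_tool((586,-62,250),-21.5))"
```

```text
t 2.6 pos [482.5 105.6 277. ] yaw -21.6 F [-0.5  0.8 -0.3] w 87.5
(array([-0.1178,  0.1579,  0.0271]), np.float64(-0.002))
```

{"fn": "move_arm", "kwargs": {"deltas": [[120,-0.024,0.03,0.0,0],[120,-0.048,0.062,0.0,0],[120,-0.072,0.095,0.01,0],[120,-0.096,0.126,0.02,0],[120,-0.118,0.158,0.027,0]]}}

```text
t: 3.02
ee_pos: [586.7, -61.7, 249.1]
orientation: [-2.592, -1.774, 0.0]
ft_force: [-0.0, 0.0, -0.4]
width: 58.0
```

```bash
python3 - <<'E'
from h import *
show()
im=get_image("wrist"); cv2.imwrite("pics/w1.png",im)
obs=[]
for n in("winch","wheel_axis","knob_grip","stop","pawl_tab","pawl_pivot"):
    r=place_of("wrist",n); print(n,[(round(d['conf'],2),np.round(d['location'],1).tolist()) for d in r[:3]])
    if n in PTS and r: obs.append((n,r[0]['location']))
print(fit(obs)); show()
E
```

```text
t 3.02 pos [586.7 -61.7 249.1] yaw -21.2 F [-0.   0.  -0.4] w 58.0
winch [(0.85, [522.9, -54.6, 1.4])]
wheel_axis [(0.84, [521.9, -51.9, 65.3]), (0.44, [652.1, -167.4, -2.2])]
knob_grip [(0.56, [501.6, -8.9, 107.7])]
stop []
pawl_tab [(0.78, [584.0, -61.0, 118.6])]
pawl_pivot [(0.87, [605.6, -19.9, 88.9])]
[523.05024208 -52.25884351 -20.61915825]
t 3.37 pos [585.8 -58.5 250. ] yaw -21.1 F [0.9 0.3 0.9] w 46.5
```

View pics/w1.png

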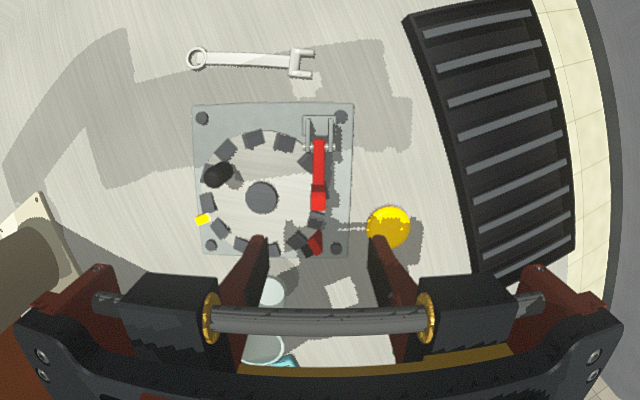

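The wrist view shows the plate from about (192,104) to (353,257), the red tab at (318,195), the bracket at (318,130), the knob at (217,174) and the lug at (203,219). The arm was still settling when it was taken. I'll take a settled picture and refine from the pixels.

```bash
python3 - <<'E'
from h import *
o=get_obs(); show(o); np.savez("o2.npz",**o)
im=get_image("wrist"); cv2.imwrite("pics/w2raw.png",im)
c=im[80:280,170:400]; cv2.imwrite("pics/w2.png",cv2.resize(c,None,fx=3,fy=3,interpolation=cv2.INTER_CUBIC)[:600,:690])
E
```

```text
t 3.37 pos [585.8 -58.5 250. ] yaw -21.1 F [0.9 0.3 0.9] w 46.5
```

View pics/w2.png

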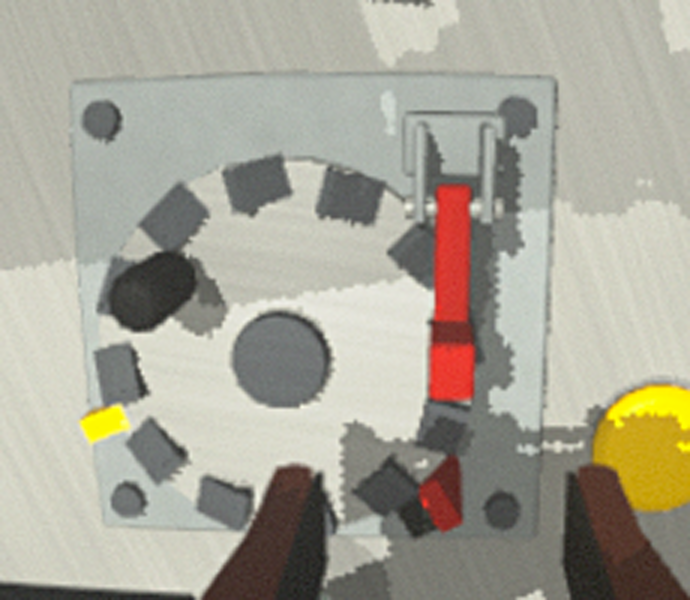

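```bash
cat >> h.py <<'E'
def proj_wrist(P,o):
    cal=calibration("wrist"); K=np.array(cal['intrinsics']); HE=np.array(cal['hand_eye'])
    M=R.from_rotvec(o['orientation']).as_matrix()
    pt=M.T@(np.array(P)-o['ee_pos']); pc=(np.linalg.inv(HE)@np.r_[pt,1])[:3]
    th=np.arctan2(np.hypot(pc[0],pc[1]),pc[2]); d=pc[:2]/np.hypot(pc[0],pc[1])
    return np.array([K[0,2],K[1,2]])+K[0,0]*th*d
E
python3 - <<'E'
from h import *
o=dict(np.load("o2.npz"))
C=[((-105,105,12),(72,82)),((105,105,12),(554,78)),((105,-105,12),(533,535)),((-105,-105,12),(107,525)),((0,0,80),(283,357)),((62,58,90),(455,208)),((62,12,131),(452,372))]
px=np.array([(170+x/3,80+y/3) for _,(x,y) in C])
f=lambda w:np.concatenate([proj_wrist(W(p,w),o)-q for (p,_),q in zip(C,px)])
r=least_squares(f,[524,-51,-21],loss='soft_l1');print(r.x);print(np.round(r.fun.reshape(-1,2),2))
w=r.x
# knob: fit angle
kq=np.array((170+138/3,80+303/3))
g=lambda a:proj_wrist(W((50*np.cos(a[0]),50*np.sin(a[0]),122),w),o)-kq
k=least_squares(g,[2.35]);print(np.degrees(k.x),k.fun, 'wheel',np.radians(240)-k.x)
# lug at r~79,z~66
lq=np.array((170+105/3,80+423/3))
g=lambda a:proj_wrist(W((80*np.cos(a[0]),80*np.sin(a[0]),68),w),o)-lq
k=least_squares(g,[3.35]);print(np.degrees(k.x),k.fun)
# top cam: hub and plate
E
```

```text
[523.61418878 -52.29690769 -22.0189581 ]
[[-1.14 -0.35]
 [ 1.57 -1.32]
 [ 1.63  1.08]
 [-1.16  0.02]
 [-0.95  1.3 ]
 [-0.12 -0.82]
 [ 0.45  0.52]]
[141.0622025] [-0.62608997 -0.44245209] wheel [1.72679032]
[201.97047607] [ 0.72870875 -0.35942763]
```

```bash
echo 'w0=np.array([523.8,-52.0,-21.8])' >> h.py; python3 -c "
from h import *
show();t=W((62,12,117),w0);print(t,to_tool(t,w0[2]))"
```

```text
t 3.42 pos [585.8 -58.4 250.1] yaw -21.1 F [0.2 0.6 0.1] w 46.5
[585.82253529 -63.88297588 117.        ] (array([-0.0051,  0.0019,  0.1331]), np.float64(0.012))
```

{"fn": "move_arm", "kwargs": {"deltas": [[120,-0.005,0.002,0.03,0.01],[120,-0.005,0.002,0.06,0.01],[120,-0.005,0.002,0.085,0.01],[120,-0.005,0.002,0.1,0.01],[120,-0.005,0.002,0.1,0.01]]}}

```text
t: 3.83
ee_pos: [583.9, -63.6, 146.9]
orientation: [-2.596, -1.762, 0.006]
ft_force: [0.2, -0.7, 0.4]
width: 46.3
```

```bash
python3 - <<'E'
from h import *
show();t=W((62,12,117),w0);print(t,to_tool(t,w0[2]))
im=get_image("wrist"); cv2.imwrite("pics/w3.png",im)
E
```

```text
t 3.83 pos [583.9 -63.6 146.9] yaw -21.7 F [ 0.2 -0.7  0.4] w 46.3
[585.82253529 -63.88297588 117.        ] (array([0.0005, 0.0021, 0.0299]), np.float64(0.002))
```

View pics/w3.png

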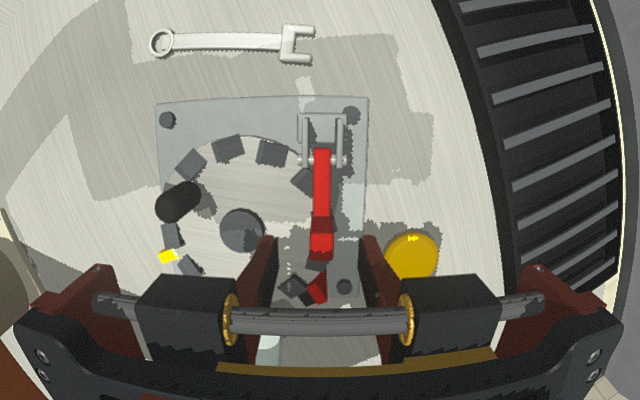

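The tab at (321,250) sits nearly midway between the fingers, whose inner edges are at about 268 and 370. I'll go down and close.

{"fn": "move_arm", "kwargs": {"deltas": [[120,0.0005,0.0015,0.015,0],[120,0.0005,0.0015,0.03,0],[150,0.0005,0.0015,0.03,0],[200,0.0005,0.0015,0.03,0],[230,0.0005,0.0015,0.03,0]]}}

```text
t: 4.3
ee_pos: [588.9, -64.9, 121.4]
orientation: [2.599, 1.762, 0.003]
ft_force: [1.7, 0.7, 1.1]
width: 30.0
```

{"fn": "move_arm", "kwargs": {"deltas": [[230,0,0,0,0],[230,0,0,0,0],[230,0,0,0,0]]}}

```text
t: 4.55
ee_pos: [586.0, -64.4, 120.3]
orientation: [-2.599, -1.76, 0.004]
ft_force: [-8.7, 4.0, 7.9]
width: 13.8
```

```bash
python3 - <<'E'
from h import *
show();print(Winv(get_obs()['ee_pos'],w0))
for th in (0.2,.4,.6,.8,1.,1.2,1.4,1.6,1.7): print(th,np.round((tabpt(th)-tabpt(0))[1:],1))
E
```

```text
t 4.55 pos [586.  -64.4 120.3] yaw -21.8 F [-8.7  4.   7.9] w 13.8
[ 62.31616503  11.57786703 120.32911593]
0.2 [6.5 8.6]
0.4 [14.5 15.7]
0.6 [23.8 21.1]
0.8 [34.  24.5]
1.0 [44.7 25.8]
1.2 [55.4 25. ]
1.4 [65.8 22.1]
1.6 [75.3 17.2]
1.7 [79.7 14. ]
```

```bash
python3 - <<'E'
import numpy as np
for th in np.arange(.1,1.75,.1): print(round(th,1),np.round([-46.4*np.cos(th)+32*np.sin(th)+46.4,-(46.4*np.sin(th)+32*np.cos(th)-32)],1))
E
```

```text
0.1 [ 3.4 -4.5]
0.2 [ 7.3 -8.6]
0.3 [ 11.5 -12.3]
0.4 [ 16.1 -15.5]
0.5 [ 21.  -18.3]
0.6 [ 26.2 -20.6]
0.7 [ 31.5 -22.4]
0.8 [ 37.  -23.6]
0.9 [ 42.6 -24.2]
1.0 [ 48.3 -24.3]
1.1 [ 53.9 -23.9]
1.2 [ 59.4 -22.8]
1.3 [ 64.8 -21.3]
1.4 [ 70.  -19.2]
1.5 [ 75.  -16.5]
1.6 [ 79.7 -13.4]
1.7 [84.1 -9.9]
```

{"fn": "move_arm", "kwargs": {"deltas": [[230,0.0034,-0.001,-0.0065,0],[230,0.0073,-0.001,-0.0106,0],[230,0.0115,-0.001,-0.0143,0],[230,0.0161,-0.001,-0.0175,0],[230,0.021,-0.001,-0.0203,0]]}}

```text
t: 4.97
ee_pos: [593.5, -45.2, 139.9]
orientation: [-2.6, -1.761, 0.005]
ft_force: [-5.4, -3.0, -6.8]
width: 13.7
```

```bash
python3 - <<'E'
from h import *
show();p=Winv(get_obs()['ee_pos'],w0)-[62,58,90];print(p,np.hypot(p[1],p[2]))
im=get_image("wrist"); cv2.imwrite("pics/w4.png",im)
E
```

```text
t 4.97 pos [593.5 -45.2 139.9] yaw -21.8 F [-5.4 -3.  -6.8] w 13.7
[  0.20094655 -25.79294863  49.85667468] 56.13345000080555
```

View pics/w4.png

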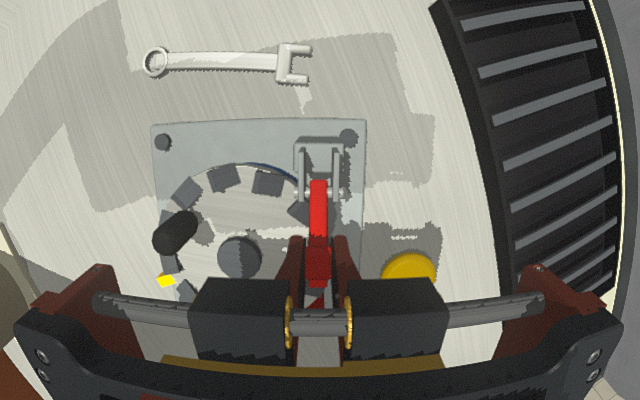

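{"fn": "move_arm", "kwargs": {"deltas": [[230,0.0052,0,-0.0023,0],[230,0.0105,0,-0.0041,0],[230,0.016,0,-0.0053,0],[230,0.0216,0,-0.0059,0],[230,0.0273,0,-0.006,0]]}}

```text
t: 5.43
ee_pos: [603.8, -20.0, 146.7]
orientation: [-2.6, -1.762, 0.005]
ft_force: [-8.7, -3.0, 3.0]
width: 14.0
```

```bash
python3 - <<'E'
from h import *
show();p=Winv(get_obs()['ee_pos'],w0)-[62,58,90];print(p,np.hypot(p[1],p[2]),np.degrees(np.arctan2(p[2],-p[1])))
E
```

```text
t 5.43 pos [603.8 -20.  146.7] yaw -21.8 F [-8.7 -3.   3. ] w 14.0
[ 0.43465506  1.40800335 56.65959939] 56.67709127994429 91.42351958622083
```

{"fn": "move_arm", "kwargs": {"deltas": [[230,0.0056,-0.0005,0.0004,0],[230,0.0111,-0.0005,0.0015,0],[230,0.0165,-0.0005,0.003,0],[230,0.0217,-0.0005,0.0051,0],[230,0.0267,-0.0005,0.0078,0]]}}

```text
t: 5.85
ee_pos: [614.5, 6.1, 140.1]
orientation: [-2.601, -1.762, -0.001]
ft_force: [-8.8, 2.4, 8.8]
width: 14.0
```

```bash
python3 - <<'E'
from h import *
show();p=Winv(get_obs()['ee_pos'],w0)-[62,58,90];print(p,np.hypot(p[1],p[2]),np.degrees(np.arctan2(p[2],-p[1])))
E
```

```text
t 5.85 pos [614.5   6.1 140.1] yaw -21.8 F [-8.8  2.4  8.8] w 14.0
[ 0.66590317 29.61841327 50.12501015] 58.22170597765245 120.57845512412985
```

{"fn": "move_arm", "kwargs": {"deltas": [[230,0.0047,-0.0005,0.0025,0],[230,0.008,-0.0005,0.005,0],[120,0.008,-0.0005,0.005,0],[120,0.008,-0.0005,0.005,0],[120,0.008,-0.0005,0.005,0]]}}

```text
t: 6.27
ee_pos: [618.1, 12.9, 134.1]
orientation: [2.6, 1.761, 0.003]
ft_force: [-0.0, -0.1, -0.5]
width: 30.3
```

{"fn": "move_arm", "kwargs": {"deltas": [[120,0,0,0,0],[120,0,0,-0.03,0],[120,0,0,-0.06,0],[120,0,0,-0.06,0]]}}

```text
t: 6.6
ee_pos: [620.4, 12.5, 198.8]
orientation: [2.597, 1.759, 0.012]
ft_force: [0.8, 0.2, -0.2]
width: 46.7
```

```bash
python3 - <<'E'
from h import *
show()
a=5*3.14159
o=get_obs()
im=get_image("wrist"); cv2.imwrite("pics/w5.png",im)
k=Winv(o['ee_pos'],w0);print(k)
print([ (round(d['conf'],2),np.round(Winv(d['location'],w0),1)) for d in place_of("wrist","pawl_tab")[:2]])
print([ (round(d['conf'],2),np.round(Winv(d['location'],w0),1)) for d in place_of("wrist","knob_grip")[:2]])
print('expect',tabpt(1.8))
E
```

```text
t 6.6 pos [620.4  12.5 198.8] yaw -21.8 F [ 0.8  0.2 -0.2] w 46.7
[ 65.75632881  95.80829373 198.84233004]
[(0.93, array([ 58.5,  98.6, 129.9]))]
[(0.68, array([62.5, 59.7, 91.6])), (0.67, array([-39.8,  31.9, 104.9]))]
expect [ 62.          95.71903002 128.43533237]
```

View pics/w5.png

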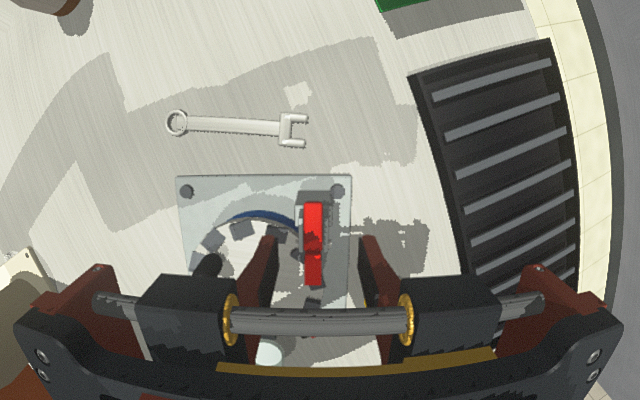

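The pawl's red arm now stands back over its bracket; the tab measures (58,99,130) against (62,96,128) expected at 1.8 rad. Next is the knob.

```bash
python3 -c "
from h import *
show();t=W((-38.9,31.5,180),w0);print(t,to_tool(t,w0[2]-30))"
```

```text
t 6.75 pos [616.9  12.5 193.3] yaw -21.8 F [ 0.   1.4 -0.3] w 46.2
[499.37998815  -8.30648765 180.        ] (array([-0.063 , -0.1014,  0.0132]), np.float64(0.524))
```

{"fn": "move_arm", "kwargs": {"deltas": [[120,-0.015,-0.025,0,0.12],[120,-0.031,-0.051,0,0.24],[120,-0.047,-0.076,0,0.36],[120,-0.063,-0.1014,0.0132,0.48],[120,-0.063,-0.1014,0.0132,0.524]]}}

```text
t: 7.17
ee_pos: [491.2, -8.6, 176.3]
orientation: [-2.968, -1.017, 0.016]
ft_force: [-0.0, -0.3, -0.8]
width: 46.8
```

{"fn": "move_arm", "kwargs": {"deltas": [[120,0,0,0,0],[120,0,0,0,0]]}}

```text
t: 7.33
ee_pos: [499.3, -8.2, 179.4]
orientation: [-2.968, -1.03, 0.001]
ft_force: [0.6, -0.5, 0.1]
width: 46.8
```

```bash
python3 - <<'E'
from h import *
show();t=W((-38.9,31.5,103),w0);print(t,to_tool(t,w0[2]-30))
im=get_image("wrist"); cv2.imwrite("pics/w6.png",im)
E
```

```text
t 7.33 pos [499.3  -8.2 179.4] yaw -51.7 F [ 0.6 -0.5  0.1] w 46.8
[499.37998815  -8.30648765 103.        ] (array([0.    , 0.0001, 0.0764]), np.float64(0.002))
```

View pics/w6.png

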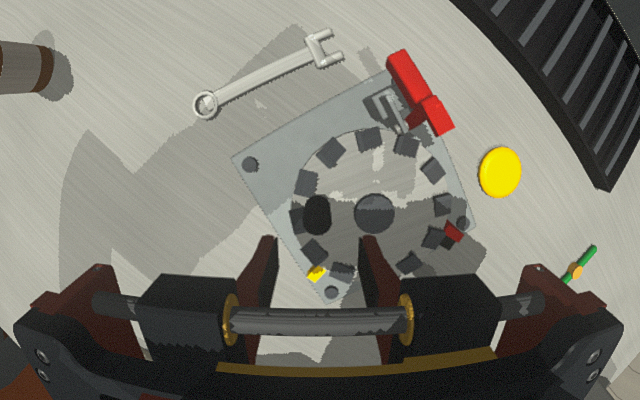

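```bash
python3 - <<'E'
from h import *
o=get_obs();show(o)
for a in (138,141,144): 
  print(a,[np.round(proj_wrist(W((50*np.cos(np.radians(a)),50*np.sin(np.radians(a)),z),w0),o)) for z in (76,122)])
print(np.round(proj_wrist(W((0,0,80),w0),o)))
im=cv2.imread("pics/w6.png")[180:270,270:430]; cv2.imwrite("pics/w6c.png",cv2.resize(im,None,fx=5,fy=5))
E
```

```text
t 7.38 pos [500.   -8.2 179.7] yaw -51.7 F [-0.   0.3  0. ] w 46.5
138 [array([318., 201.]), array([318., 220.])]
141 [array([317., 204.]), array([317., 223.])]
144 [array([317., 207.]), array([317., 226.])]
[375. 214.]
```

View pics/w6c.png

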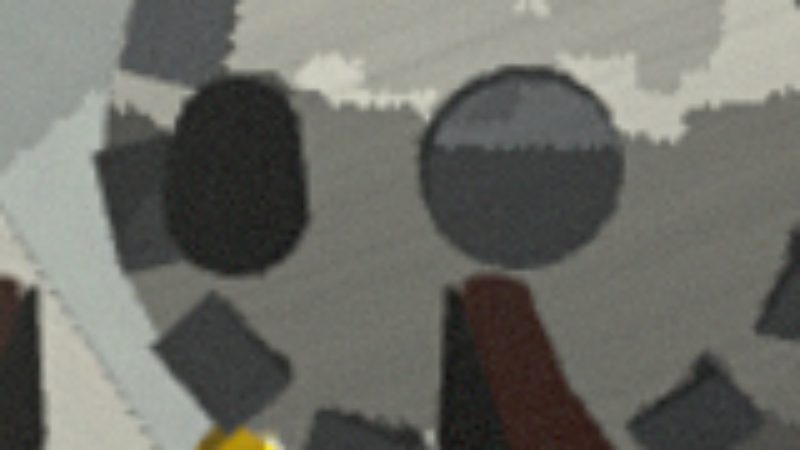

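The knob projects where expected, at about (317,221) for its top, and the hub at (374,213) agrees too. I'll go down and grip.

{"fn": "move_arm", "kwargs": {"deltas": [[120,0.001,0,0.03,0],[120,0.001,0,0.06,0],[120,0.001,0,0.076,0],[120,0.001,0,0.076,0],[140,0.001,0,0.076,0]]}}

```text
t: 7.8
ee_pos: [500.5, -7.4, 103.4]
orientation: [-2.968, -1.03, 0.002]
ft_force: [-0.4, -0.1, -0.1]
width: 42.9
```

{"fn": "move_arm", "kwargs": {"deltas": [[230,0,0,0,0],[230,0,0,0,0],[230,0,0,0,0],[230,0,0,0,0]]}}

```text
t: 8.13
ee_pos: [500.1, -6.9, 105.1]
orientation: [-2.968, -1.027, -0.001]
ft_force: [-2.7, 5.7, 5.4]
width: 21.5
```

```bash
python3 - <<'E'
from h import *
show();p=Winv(get_obs()['ee_pos'],w0);print(p,np.hypot(p[0],p[1]),np.degrees(np.arctan2(p[1],p[0])))
E
```

```text
t 8.13 pos [500.1  -6.9 105.1] yaw -51.8 F [-2.7  5.7  5.4] w 21.5
[-38.76821939  33.08697125 105.1400449 ] 50.967857526499934 139.5207002990718
```

```bash
cat > arc.py <<'E'
import numpy as np,sys
a0=float(sys.argv[1]); st=float(sys.argv[2])
for i in range(1,6):
    a=np.radians(a0+i*st); b=np.radians(a0); print(round(a0+i*st,1),np.round([.05*(np.sin(a)-np.sin(b)),.05*(np.cos(a)-np.cos(b))],4))
E
for s in 169.5 194.5 219.5 ; do python3 arc.py $s 5; done
```

```text
174.5 [-0.0043 -0.0006]
179.5 [-0.0087 -0.0008]
184.5 [-0.013  -0.0007]
189.5 [-0.0174 -0.0002]
194.5 [-0.0216  0.0008]
199.5 [-0.0042  0.0013]
204.5 [-0.0082  0.0029]
209.5 [-0.0121  0.0049]
214.5 [-0.0158  0.0072]
219.5 [-0.0193  0.0098]
224.5 [-0.0032  0.0029]
229.5 [-0.0062  0.0061]
234.5 [-0.0089  0.0095]
239.5 [-0.0113  0.0132]
244.5 [-0.0133  0.0171]
```

{"fn": "move_arm", "kwargs": {"deltas": [[230,-0.0043,-0.0006,-0.001,0],[230,-0.0087,-0.0008,-0.002,0],[230,-0.013,-0.0007,-0.002,0],[230,-0.0174,-0.0002,-0.002,0],[230,-0.0216,0.0008,-0.002,0]]}}

```text
t: 8.55
ee_pos: [483.4, -21.9, 105.5]
orientation: [2.968, 1.028, 0.0]
ft_force: [6.6, -0.2, -22.8]
width: 21.2
```

```bash
cat >> h.py <<'E'
def knob():
    o=get_obs();show(o);p=Winv(o['ee_pos'],w0);ph=np.arctan2(p[1],p[0]);
    M=R.from_rotvec(o['orientation']).as_matrix(); 
    a=ph+np.radians(w0[2]); er=np.array([np.cos(a),np.sin(a),0]);et=np.array([-np.sin(a),np.cos(a),0])
    print('r',round(np.hypot(p[0],p[1]),1),'phi',round(np.degrees(ph)%360,1),'Frad',round(o['ft_force']@er,1),'Ftan',round(o['ft_force']@et,1))
E
python3 -c "
from h import *
knob()"
```

```text
t 8.55 pos [483.4 -21.9 105.5] yaw -51.8 F [  6.6  -0.2 -22.8] w 21.2
r 50.4 phi 165.1 Frad -5.4 Ftan -3.8
```

{"fn": "move_arm", "kwargs": {"deltas": [[230,-0.0042,0.0013,0.0008,0],[230,-0.0082,0.0029,0.0016,0],[230,-0.0121,0.0049,0.0016,0],[230,-0.0158,0.0072,0.0016,0],[230,-0.0193,0.0098,0.0016,0]]}}

```text
t: 8.97
ee_pos: [475.3, -41.6, 105.2]
orientation: [2.968, 1.028, 0.003]
ft_force: [3.3, 3.3, 0.7]
width: 21.3
```

```bash
python3 -c "
from h import *
knob()"
```

```text
t 8.97 pos [475.3 -41.6 105.2] yaw -51.8 F [3.3 3.3 0.7] w 21.3
r 49.6 phi 189.7 Frad -2.6 Ftan -3.9
```

{"fn": "move_arm", "kwargs": {"deltas": [[230,-0.0032,0.0029,0,0],[230,-0.0062,0.0061,0,0],[230,-0.0089,0.0095,0,0],[230,-0.0113,0.0132,0,0],[230,-0.0133,0.0171,0,0]]}}

```text
t: 9.38
ee_pos: [476.2, -63.3, 105.2]
orientation: [2.968, 1.027, 0.005]
ft_force: [5.3, 4.9, 3.5]
width: 21.3
```

```bash
python3 -c "
from h import *
knob()"; python3 arc.py 244.5 3.5
```

```text
t 9.38 pos [476.2 -63.3 105.2] yaw -51.8 F [5.3 4.9 3.5] w 21.3
r 48.9 phi 215.2 Frad -6.2 Ftan -3.5
248.0 [-0.0012  0.0028]
251.5 [-0.0023  0.0057]
255.0 [-0.0032  0.0086]
258.5 [-0.0039  0.0116]
262.0 [-0.0044  0.0146]
```

{"fn": "move_arm", "kwargs": {"deltas": [[230,-0.001,0.0028,0,0],[230,-0.0018,0.0057,0,0],[230,-0.0025,0.0086,0,0],[230,-0.003,0.0116,0,0],[230,-0.0034,0.0146,0,0]]}}

```text
t: 9.8
ee_pos: [482.0, -76.7, 105.1]
orientation: [2.968, 1.027, 0.003]
ft_force: [3.1, 5.0, 5.6]
width: 20.9
```

```bash
python3 -c "
from h import *
knob()"; python3 arc.py 262 1.5
```

```text
t 9.8 pos [482.  -76.7 105.1] yaw -51.8 F [3.1 5.  5.6] w 20.9
r 48.6 phi 232.3 Frad -5.3 Ftan -2.7
263.5 [-0.0002  0.0013]
265.0 [-0.0003  0.0026]
266.5 [-0.0004  0.0039]
268.0 [-0.0005  0.0052]
269.5 [-0.0005  0.0065]
```

{"fn": "move_arm", "kwargs": {"deltas": [[230,0.0003,0.001,0,0],[230,0.0003,0.002,0,0],[230,0.0003,0.003,0,0],[230,0.0003,0.004,0,0],[230,0.0003,0.004,0,0]]}}

```text
t: 10.22
ee_pos: [484.2, -79.7, 105.1]
orientation: [2.968, 1.028, 0.001]
ft_force: [0.7, 4.3, 7.8]
width: 20.9
```

```bash
python3 -c "
from h import *
knob()"
```

```text
t 10.22 pos [484.2 -79.7 105.1] yaw -51.8 F [0.7 4.3 7.8] w 20.9
r 48.4 phi 236.8 Frad -3.0 Ftan -3.1
```

{"fn": "move_arm", "kwargs": {"deltas": [[230,0.0003,0.0007,0,0],[230,0.0003,0.0014,0,0],[230,0.0003,0.0014,0,0]]}}

```text
t: 10.47
ee_pos: [484.9, -80.6, 105.1]
orientation: [2.969, 1.028, -0.0]
ft_force: [-0.1, 3.0, 10.5]
width: 21.2
```

```bash
python3 -c "
from h import *
knob()"
```

```text
t 10.47 pos [484.9 -80.6 105.1] yaw -51.8 F [-0.1  3.  10.5] w 21.2
r 48.3 phi 238.1 Frad -1.7 Ftan -2.5
```

{"fn": "move_arm", "kwargs": {"deltas": [[230,0.0001,0.0005,0,0],[230,0.0001,0.001,0,0],[230,0.0001,0.001,0,0]]}}

```text
t: 10.72
ee_pos: [485.2, -81.1, 105.1]
orientation: [-2.968, -1.027, 0.001]
ft_force: [-0.4, 4.3, 11.2]
width: 21.0
```

```bash
python3 -c "
from h import *
knob()"
```

```text
t 10.72 pos [485.2 -81.1 105.1] yaw -51.8 F [-0.4  4.3 11.2] w 21.0
r 48.3 phi 238.8 Frad -2.2 Ftan -3.7
```

{"fn": "move_arm", "kwargs": {"deltas": [[230,0.0001,0.0005,-0.0006,0],[230,0.0001,0.001,-0.0006,0],[230,0.0001,0.001,-0.0006,0]]}}

```text
t: 10.97
ee_pos: [485.2, -81.2, 105.1]
orientation: [-2.967, -1.026, 0.003]
ft_force: [-0.7, 7.5, 6.1]
width: 21.0
```

```bash
python3 -c "
from h import *
knob()"
```

```text
t 10.97 pos [485.2 -81.2 105.1] yaw -51.8 F [-0.7  7.5  6.1] w 21.0
r 48.4 phi 238.9 Frad -4.0 Ftan -6.4
```

{"fn": "move_arm", "kwargs": {"deltas": [[230,0.0001,0.0005,0,0],[230,0.0001,0.001,0,0],[230,0.0001,0.001,0,0]]}}

```text
t: 11.22
ee_pos: [485.2, -81.3, 105.1]
orientation: [-2.966, -1.026, 0.004]
ft_force: [-3.1, 11.9, 9.4]
width: 20.6
```

```bash
python3 -c "
from h import *
knob()"
```

```text
t 11.22 pos [485.2 -81.3 105.1] yaw -51.8 F [-3.1 11.9  9.4] w 20.6
r 48.4 phi 239.0 Frad -4.7 Ftan -11.3
```

Contact: the position has stopped moving and the force rises about 4 N per mm. I'll raise it gently to 18 N.

{"fn": "move_arm", "kwargs": {"deltas": [[230,0.0002,0.0005,0,0],[230,0.0002,0.0008,0,0],[230,0.0002,0.0008,0,0]]}}

```text
t: 11.47
ee_pos: [485.3, -81.4, 105.0]
orientation: [-2.965, -1.025, 0.006]
ft_force: [-4.1, 15.0, 11.8]
width: 21.3
```

```bash
python3 -c "
from h import *
knob()"
```

```text
t 11.47 pos [485.3 -81.4 105. ] yaw -51.9 F [-4.1 15.  11.8] w 21.3
r 48.5 phi 239.1 Frad -5.8 Ftan -14.5
```

{"fn": "move_arm", "kwargs": {"deltas": [[230,0.0002,0.0005,0,0],[230,0.0002,0.0008,0,0],[230,0.0002,0.0008,0,0]]}}

```text
t: 11.72
ee_pos: [485.3, -81.4, 105.0]
orientation: [-2.964, -1.024, 0.007]
ft_force: [-5.6, 16.9, 13.4]
width: 21.3
```

```bash
python3 -c "
from h import *
knob()"
```

```text
t 11.72 pos [485.3 -81.4 105. ] yaw -51.9 F [-5.6 16.9 13.4] w 21.3
r 48.5 phi 239.2 Frad -5.9 Ftan -16.8
```

{"fn": "move_arm", "kwargs": {"deltas": [[230,0,0.0003,0,0],[230,0,0.0003,0,0],[230,0,0.0003,0,0]]}}

```text
t: 11.97
ee_pos: [485.3, -81.5, 105.0]
orientation: [-2.964, -1.024, 0.008]
ft_force: [-6.6, 18.5, 14.4]
width: 21.2
```

{"fn": "move_arm", "kwargs": {"deltas": [[230,0,0,0,0],[230,0,0,0,0],[230,0,0,0,0]]}}

```text
t: 12.22
ee_pos: [485.3, -81.4, 105.0]
orientation: [-2.964, -1.024, 0.008]
ft_force: [-6.6, 17.6, 15.0]
width: 21.0
```

```bash
python3 -c "
from h import *
knob()"
```

```text
t 12.22 pos [485.3 -81.4 105. ] yaw -51.9 F [-6.6 17.6 15. ] w 21.0
r 48.4 phi 239.2 Frad -5.5 Ftan -18.0
```

{"fn": "move_arm", "kwargs": {"deltas": [[230,0,0,0,0],[230,0,0,0,0],[230,0,0,0,0],[230,0,-0.001,-0.001,0],[230,0,-0.002,-0.001,0]]}}

```text
t: 12.63
ee_pos: [485.2, -81.1, 105.2]
orientation: [-2.966, -1.027, 0.005]
ft_force: [0.4, 5.2, -4.3]
width: 20.9
```

```bash
python3 -c "
from h import *
knob()"
```

```text
t 12.63 pos [485.2 -81.1 105.2] yaw -51.8 F [ 0.4  5.2 -4.3] w 20.9
r 48.4 phi 238.8 Frad -3.4 Ftan -4.0
```

{"fn": "move_arm", "kwargs": {"deltas": [[230,0,0.0006,0,0],[230,0,0.0008,0,0],[120,0,0.0008,0,0],[120,0,0.0008,0,0],[120,0,0.0008,0,0]]}}

```text
t: 13.05
ee_pos: [487.3, -83.2, 105.9]
orientation: [2.968, 1.028, -0.001]
ft_force: [0.2, -0.7, 1.0]
width: 37.3
```

{"fn": "move_arm", "kwargs": {"deltas": [[120,0,0,0,0],[120,0,0,-0.025,0],[120,0,0,-0.055,0],[120,0,0,-0.085,0],[120,0,0,-0.085,0]]}}

```text
t: 13.47
ee_pos: [490.7, -83.7, 195.9]
orientation: [2.964, 1.026, 0.011]
ft_force: [0.9, -0.2, 0.1]
width: 46.7
```

```bash
python3 - <<'E'
from h import *
o=get_obs();show()
t=W((62,95.7,195),w0);print(t,to_tool(t,w0[2]))
im=get_image("wrist"); cv2.imwrite("pics/w7.png",im)
for a in (236,238,240,242): print(a,[np.round(proj_wrist(W((r*np.cos(np.radians(b)),r*np.sin(np.radians(b)),z),w0),o),1) for r,b,z in((50,a,122),(85,a+60,68))])
E
```

```text
t 13.47 pos [490.7 -83.7 195.9] yaw -51.8 F [ 0.9 -0.2  0.1] w 46.7
[616.90602313  13.83128783 195.        ] (array([0.1595, 0.0013, 0.0018]), np.float64(-0.524))
236 [array([306.7, 220.5]), array([386.4, 198.3])]
238 [array([308.9, 220.6]), array([388.2, 195.8])]
240 [array([311.2, 220.6]), array([389.9, 193.2])]
242 [array([313.5, 220.6]), array([391.6, 190.6])]
```

View pics/w7.png

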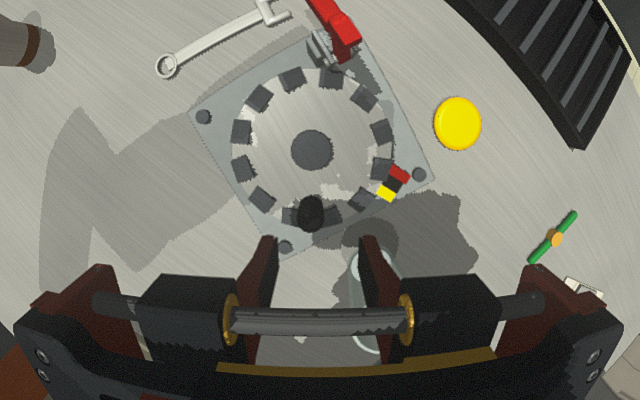

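The yellow lug at (386,193) is against the black rubber pad at (394,184), with no visible gap. Now back to the pawl.

{"fn": "move_arm", "kwargs": {"deltas": [[120,0.035,0,0,-0.12],[120,0.072,0,0,-0.24],[120,0.108,0.001,0,-0.36],[120,0.144,0.001,0,-0.48],[120,0.1595,0.0013,0.0018,-0.524]]}}

```text
t: 13.93
ee_pos: [616.6, 17.1, 188.3]
orientation: [2.594, 1.771, 0.002]
ft_force: [-0.0, 0.2, 0.5]
width: 46.6
```

{"fn": "move_arm", "kwargs": {"deltas": [[120,0,0,0,0],[120,0,0,0,0],[120,0,0,0,0]]}}

```text
t: 14.18
ee_pos: [612.3, 14.3, 187.9]
orientation: [-2.601, -1.759, 0.004]
ft_force: [0.7, 0.1, 0.5]
width: 46.5
```

```bash
python3 - <<'E'
from h import *
o=get_obs();show()
t=W((62,95.7,128),w0);print(t,to_tool(t,w0[2]))
im=get_image("wrist"); cv2.imwrite("pics/w8.png",im)
print([ (round(d['conf'],2),np.round(Winv(d['location'],w0),1)) for d in place_of("wrist","pawl_tab")[:2]])
E
```

```text
t 14.18 pos [612.3  14.3 187.9] yaw -21.9 F [0.7 0.1 0.5] w 46.5
[616.90602313  13.83128783 128.        ] (array([0.0014, 0.0046, 0.0599]), np.float64(-0.001))
[(0.64, array([ 59.6,  97. , 128.7]))]
```

View pics/w8.png

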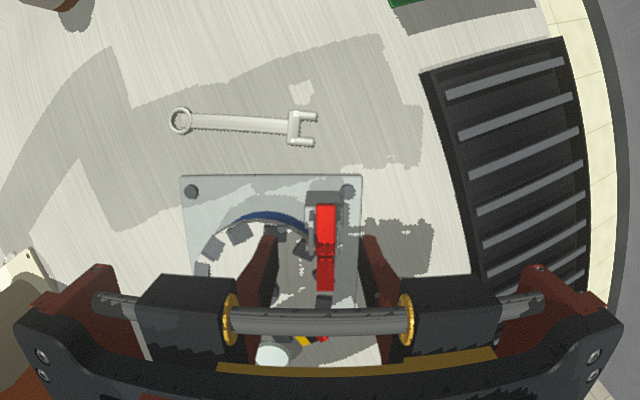

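{"fn": "move_arm", "kwargs": {"deltas": [[120,0.001,0.0046,0.02,0],[120,0.001,0.0046,0.04,0],[120,0.001,0.0046,0.061,0],[120,0.001,0.0046,0.061,0],[140,0.001,0.0046,0.061,0]]}}

```text
t: 14.7
ee_pos: [617.2, 13.4, 127.6]
orientation: [-2.601, -1.759, 0.003]
ft_force: [-0.6, 0.7, 0.3]
width: 42.6
```

```bash
python3 - <<'E'
from h import *
o=get_obs();show()
t=W((62,95,126),w0);print(t,to_tool(t,w0[2]))
E
```

```text
t 14.7 pos [617.2  13.4 127.6] yaw -21.8 F [-0.6  0.7  0.3] w 42.6
[616.64606564  13.18134775 126.        ] (array([-0.0004, -0.0004,  0.0016]), np.float64(-0.001))
```

{"fn": "move_arm", "kwargs": {"deltas": [[230,0,0,0.001,0],[230,0,0,0.001,0],[230,0,0,0.001,0],[230,0,0,0.001,0],[230,0,0,0.001,0]]}}

```text
t: 15.12
ee_pos: [617.9, 14.6, 128.2]
orientation: [-2.6, -1.761, 0.001]
ft_force: [-5.7, 1.2, 5.0]
width: 13.9
```

```bash
python3 - <<'E'
from h import *
show();p=Winv(get_obs()['ee_pos'],w0)-[62,58,90];print(p,np.hypot(p[1],p[2]))
v=np.array([p[1],p[2]+2])   # rotate back about pivot, effective contact slightly above TCP
for th in np.arange(.1,1.85,.1):
    c,s=np.cos(th),np.sin(th); q=np.array([c*v[0]-s*v[1],s*v[0]+c*v[1]])-v; print(round(th,1),np.round([q[0],-q[1]],1))
E
```

```text
t 15.12 pos [617.9  14.6 128.2] yaw -21.8 F [-5.7  1.2  5. ] w 13.9
[ 0.62045595 38.7497088  38.16168961] 54.386160797021965
0.1 [-4.2 -3.7]
0.2 [-8.8 -6.9]
0.3 [-13.6  -9.7]
0.4 [-18.7 -11.9]
0.5 [-24.  -13.7]
0.6 [-29.4 -14.9]
0.7 [-35.  -15.5]
0.8 [-40.6 -15.6]
0.9 [-46.1 -15.2]
1.0 [-51.6 -14.1]
1.1 [-57.  -12.6]
1.2 [-62.1 -10.5]
1.3 [-67.1  -7.9]
1.4 [-71.7  -4.9]
1.5 [-76.1  -1.3]
1.6 [-80.    2.6]
1.7 [-83.6   6.9]
1.8 [-86.7  11.6]
```

Rotating the gripped tab back now.

{"fn": "move_arm", "kwargs": {"deltas": [[230,-0.0042,-0.0005,-0.0037,0],[230,-0.0088,-0.0005,-0.0069,0],[230,-0.0136,-0.0005,-0.0097,0],[230,-0.0187,-0.0005,-0.0119,0],[230,-0.024,-0.0005,-0.0137,0]]}}

```text
t: 15.53
ee_pos: [608.5, -8.2, 140.7]
orientation: [-2.6, -1.761, 0.001]
ft_force: [0.7, 5.0, -8.6]
width: 14.1
```

```bash
python3 - <<'E'
from h import *
show();p=Winv(get_obs()['ee_pos'],w0)-[62,58,90];print(p,np.hypot(p[1],p[2]),np.degrees(np.arctan2(p[2],-p[1])))
E
```

```text
t 15.53 pos [608.5  -8.2 140.7] yaw -21.8 F [ 0.7  5.  -8.6] w 14.1
[ 0.36031783 14.11338216 50.71818277] 52.64524308654708 105.55032476805053
```

{"fn": "move_arm", "kwargs": {"deltas": [[230,-0.0054,0,-0.0004,0],[230,-0.011,0,-0.001,0],[230,-0.0166,0,-0.0011,0],[230,-0.0221,0,-0.0007,0],[230,-0.0276,0,0.0004,0]]}}

```text
t: 15.95
ee_pos: [598.4, -33.4, 141.0]
orientation: [-2.6, -1.76, -0.001]
ft_force: [-1.9, 8.1, 0.6]
width: 14.0
```

```bash
python3 - <<'E'
from h import *
show();p=Winv(get_obs()['ee_pos'],w0)-[62,58,90];print(p,np.hypot(p[1],p[2]),np.degrees(np.arctan2(p[2],-p[1])))
E
```

```text
t 15.95 pos [598.4 -33.4 141. ] yaw -21.8 F [-1.9  8.1  0.6] w 14.0
[  0.31819168 -12.99320318  50.98765929] 52.617152417432216 75.70357516109847
```

{"fn": "move_arm", "kwargs": {"deltas": [[230,-0.0051,0,0.0015,0],[230,-0.01,0,0.0035,0],[230,-0.0147,0,0.006,0],[230,-0.0191,0,0.0088,0],[230,-0.0233,0,0.0122,0]]}}

```text
t: 16.37
ee_pos: [589.4, -55.6, 129.4]
orientation: [-2.6, -1.761, 0.001]
ft_force: [-5.6, 4.1, 7.1]
width: 13.9
```

```bash
python3 - <<'E'
from h import *
show();p=Winv(get_obs()['ee_pos'],w0)-[62,58,90];print(p,np.hypot(p[1],p[2]),np.degrees(np.arctan2(p[2],-p[1])))
E
```

```text
t 16.37 pos [589.4 -55.6 129.4] yaw -21.8 F [-5.6  4.1  7.1] w 13.9
[  0.20000284 -36.9691845   39.44176487] 54.05898092975382 46.85338625929078
```

{"fn": "move_arm", "kwargs": {"deltas": [[230,-0.002,0,0.002,0],[230,-0.0038,0,0.004,0],[230,-0.0055,0,0.006,0],[230,-0.0071,0,0.0081,0],[230,-0.0071,0,0.0081,0]]}}

```text
t: 16.78
ee_pos: [586.4, -62.9, 121.3]
orientation: [-2.601, -1.762, 0.003]
ft_force: [-7.0, 0.8, 7.7]
width: 13.7
```

```bash
python3 - <<'E'
from h import *
show();p=Winv(get_obs()['ee_pos'],w0)-[62,58,90];print(p,np.hypot(p[1],p[2]),np.degrees(np.arctan2(p[2],-p[1])))
E
```

```text
t 16.78 pos [586.4 -62.9 121.3] yaw -21.8 F [-7.   0.8  7.7] w 13.7
[  0.18043573 -44.88098587  31.25195254] 54.68992073218992 34.850631305566154
```

{"fn": "move_arm", "kwargs": {"deltas": [[230,-0.0008,0,0.0012,0],[230,-0.0015,0,0.0024,0],[230,-0.0015,0,0.0024,0]]}}

```text
t: 17.03
ee_pos: [585.8, -64.4, 119.1]
orientation: [-2.601, -1.762, 0.003]
ft_force: [-7.9, 0.0, 10.4]
width: 13.7
```

```bash
python3 - <<'E'
from h import *
show();p=Winv(get_obs()['ee_pos'],w0)-[62,58,90];print(p,np.hypot(p[1],p[2]),np.degrees(np.arctan2(p[2],-p[1])))
E
```

```text
t 17.03 pos [585.8 -64.4 119.1] yaw -21.8 F [-7.9  0.  10.4] w 13.7
[  0.19062206 -46.43476025  29.12311383] 54.81188483285083 32.09525687774914
```

{"fn": "move_arm", "kwargs": {"deltas": [[120,0,0,0,0],[120,0,0,0,0],[120,0,0,0,0],[120,0,0,0,0]]}}

```text
t: 17.37
ee_pos: [587.4, -63.7, 118.1]
orientation: [2.6, 1.761, 0.001]
ft_force: [0.6, 0.1, -0.1]
width: 37.0
```

{"fn": "move_arm", "kwargs": {"deltas": [[120,0,0,-0.03,0],[120,0,0,-0.06,0],[120,0,0,-0.1,0],[120,0,0,-0.13,0],[120,0,0,-0.13,0]]}}

```text
t: 17.78
ee_pos: [590.7, -63.9, 254.6]
orientation: [2.594, 1.758, 0.013]
ft_force: [1.8, -0.2, 0.9]
width: 46.5
```

{"fn": "move_arm", "kwargs": {"deltas": [[120,0,0,0,0],[120,0,0,0,0]]}}

```text
t: 17.95
ee_pos: [586.5, -63.3, 247.1]
orientation: [-2.601, -1.762, 0.001]
ft_force: [-0.8, -0.3, -0.7]
width: 46.2
```

```bash
python3 - <<'E'
from h import *
o=get_obs();show()
im=get_image("wrist"); cv2.imwrite("pics/w9.png",cv2.resize(im[70:280,160:400],None,fx=2.8,fy=2.8,interpolation=cv2.INTER_CUBIC))
print([ (round(d['conf'],2),np.round(Winv(d['location'],w0),1)) for d in place_of("wrist","pawl_tab")[:2]])
for th in (0,.08,.15):
  c,s=np.cos(th),np.sin(th); y,z=-46,41
  P=W((62,58+c*y+s*z,90-s*y+c*z),w0); print(th,np.round((proj_wrist(P,o)-[160,70])*2.8,1))
for a in (236,238,240,242): print(a,[np.round((proj_wrist(W((r*np.cos(np.radians(b)),r*np.sin(np.radians(b)),z),w0),o)-[160,70])*2.8,1) for r,b,z in((50,a,122),(0,a,80))])
E
```

```text
t 17.95 pos [586.5 -63.3 247.1] yaw -21.8 F [-0.8 -0.3 -0.7] w 46.2
[(0.95, array([ 58.5,  13.3, 119.2])), (0.66, array([-24.3, -46.6, 104.6]))]
0 [444.  364.9]
0.08 [444.1 357.7]
0.15 [444.1 350.2]
236 [array([193.6, 500.2]), array([282.4, 357.1])]
238 [array([197.8, 502.7]), array([282.4, 357.1])]
240 [array([202. , 505.1]), array([282.4, 357.1])]
242 [array([206.3, 507.3]), array([282.4, 357.1])]
```

View pics/w9.png

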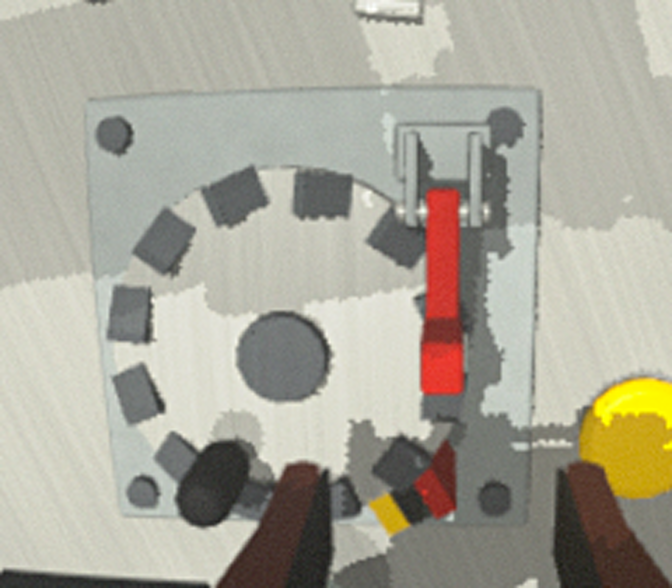

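The tab top is at (442,368) in the crop, which fits an angle of about 0 (365 predicted), with the lug still against the pad. I'll compare its edges with the starting picture.

```bash
python3 - <<'E'
from h import *
im=get_image("wrist"); o=get_obs(); cv2.imwrite("pics/w10raw.png",im)
raw0=cv2.imread("pics/w2raw.png"); o0=dict(np.load("o2.npz"))
for nm,I,oo in(("start",raw0,o0),("now",im,o)):
    f=I.astype(int); red=(f[...,2]>150)&(f[...,1]<90)&(f[...,0]<90)
    u=int(round(proj_wrist(W((62,12,131),w0),oo)[0]))
    col=I[:,u-3:u+4].astype(float).mean(1)  # b,g,r
    r=col[:,2]-0.5*(col[:,0]+col[:,1]); 
    dr=np.gradient(r); seg=range(170,230)
    print(nm,'u',u,'lower edge',[ (v,round(dr[v])) for v in seg if abs(dr[v])>20])
    for th in(0,.05,.1,.15):
        c,s=np.cos(th),np.sin(th)
        print(th,[np.round(proj_wrist(W((62,58+c*y+s*z,90-s*y+c*z),w0),oo)[1],1) for y,z in((-37,41),(-55,41))])
show()
E
```

```text
start u 321 lower edge [(186, -35), (187, -39), (194, 38), (195, 34), (212, -52), (213, -78), (214, -43)]
0 [np.float64(194.3), np.float64(213.3)]
0.05 [np.float64(192.6), np.float64(212.0)]
0.1 [np.float64(190.7), np.float64(210.6)]
0.15 [np.float64(188.7), np.float64(208.9)]
now u 319 lower edge [(183, -36), (184, -23), (192, 35), (193, 33), (210, -68), (211, -81), (212, -27)]
0 [np.float64(190.8), np.float64(210.2)]
0.05 [np.float64(189.0), np.float64(208.8)]
0.1 [np.float64(187.0), np.float64(207.3)]
0.15 [np.float64(184.9), np.float64(205.6)]
t 18.1 pos [586.  -63.2 245.9] yaw -21.8 F [-0.1  0.8 -0.8] w 46.9
```

The tab edges now match the seated prediction, as they did at the start. One last close look at the lug and stop.

```bash
python3 - <<'E'
import cv2
a=cv2.imread("pics/w10raw.png")[220:275,270:340]; b=cv2.imread("pics/w7.png")[155:210,360:430]
cv2.imwrite("pics/lug.png",cv2.resize(cv2.hconcat([a,b]),None,fx=5,fy=5,interpolation=cv2.INTER_CUBIC))
from workcell import *
cv2.imwrite("pics/scene9.png",get_image("scene"))
E
```

```text
(no output)
```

View pics/lug.png

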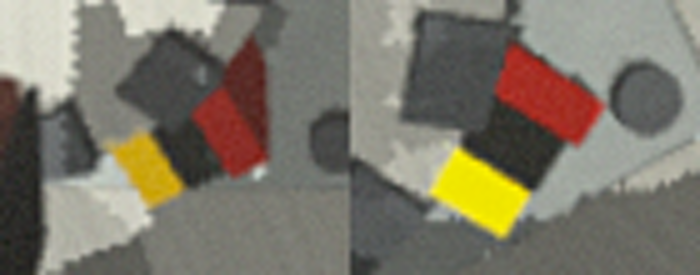

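View pics/scene9.png

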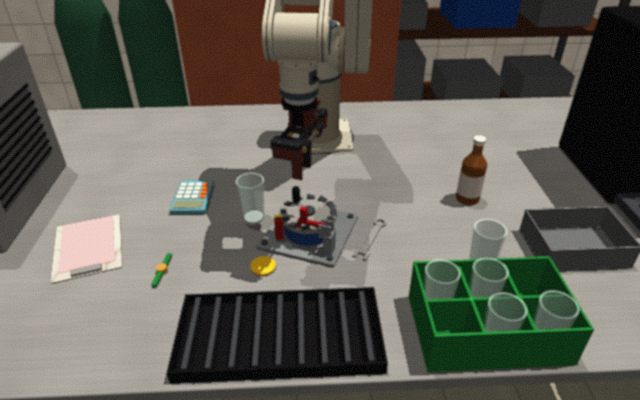

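The lug is flush against the pad in both views, the pawl is down, and everything around the winch is where it was. I'm handing in.

```bash
python3 -c "
from workcell import *
print(close_job())"
```

```text
the job is handed in; nothing more can be done
None
```

The winch is home and locked, and I handed the job in at about 18 s of the 72 s allowed; `close_job()` gives no verdict.

- **Pawl lifted:** I swung it up and over onto its back stop by its tab. The network's reading then put the tab within about 5 mm of where 1.8 rad would put it.
- **Wheel wound back:** I gripped the knob and turned it about 100° counter-clockwise until the lug met the rubber stop. I then held about 17–18 N along the rim (target 18 N) for roughly 0.75 s, raising it in small steps, before easing off and letting go.
- **Pawl lowered:** I swung it back down into the teeth and released it. In the last wrist picture the tab edges match the seated position to within 1–2 pixels, as they did at the start. I did not push the wheel against the pawl to test the lock.

- **Last pictures:** The lug is flush against the pad in both close-ups, and the glasses, spanner, keg cap and the other things look unmoved. The gripper ended open, well above the winch.
- **Unplanned force:** While winding, I pulled up on the knob with about 23 N for a moment because my height correction was 2 mm too much. I put it right in the next move.
- **Small disagreement:** The measured knob angle at contact was 239° against the nominal 240°, which is within my error in locating the winch.

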